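Nest the graded game tubs into one stepped caddy

ROBOT

A 6-joint arm with a two-finger parallel gripper is mounted at the origin on the work surface. World frame = base frame: x ahead of the robot, y to its left, z up, the work surface at z = 0. Lengths are in mm, angles in degrees, forces in N, time in s.
With the tool pointing down it reaches from about 350 to 850 mm from the base axis. Payload 8.1 kg.
Tool frame: the origin (TCP) lies midway between the tips of the shut fingers; the grasp point (between the pads) lies 19 mm behind it; z points along the fingers, y is the line along which they close (so a half turn about z gives the same grasp; the last joint's range is limited). The gripper opens to 85 mm and grips with 20 to 120 N. Pads are 22 mm wide; open, the fingers measure 114 mm over their backs; the gripper's body (76 mm by 85 mm) begins 54 mm behind the grasp point. The pads swing forward as they close: fully open they stand 13 mm farther back than shut.
Start: joints at [-79.664, 7.471, 85.268, -0, 87.261, -4.893], TCP at [157.629, -578.929, 231.292] pointing down, gripper open.
Joint ranges: [-169.43, 169.43], [-51.17, 129.36], [1.28, 143.12], [-76.62, 256.62], [0, 156.53], [-152.29, 152.29]. Speed limits (degrees/s): [136.94, 136.94, 159.86, 180, 180, 180].

INTERFACE

Orientations are given as [roll, pitch, yaw] about the fixed x, y, z axes, in that order (R = Rz(yaw) Ry(pitch) Rx(roll)).
In Python, from bench import sense, snapshot, order, finder gives the robot as it stands.
- The arm moves only by the tool send_rows, never from a script. Its argument "steps" is a list of rows, each a list of 2 entries, a list of its own where there are three numbers: the shift along the world's x, y, z in units of 30 mm (1.0 is 30 mm), then the turn, a rotation vector about the world's x, y, z in rad. In form: [[[dx, dy, dz], [wx, wy, wz]], ...]. A call has 1 to 10 rows; each row is the pose to reach, as a shift and turn from the pose commanded when the call began; what a row does not reach only later rows make up. A row lasts 1/8 s, in which the tool goes at most 62.5 mm and 10.7 degrees, less where a joint would pass 70% of its speed; a pose out of reach is approached as far as the arm can. A call with a gripper value outside its range is refused whole. "fingers" is the closure, from 0 (fully open) to 1 (shut), set as the call begins (left out, the last holds). The fingers move at their own pace and stop on an object; "squeeze" is the grip in N (left out, the last holds). Time passes only in rows, so rows that repeat a pose let the fingers close. It gives the time, the measured TCP pose, the force, the opening and the grip force at its end, in the units of the state.
- sense(): the state, without advancing time (a new reading comes with each control period).
- snapshot(name): name is "scene" or "top"; returns a dict with "img" (420x560x3 uint8, red, green, blue), "K" (3x3 intrinsics, pixels), "k1" (the pictures are not rectified: a ray, as slopes to the right and down, at radius r is drawn at 1 + k1 r^2 times it, then the intrinsics apply), "pose" (4x4, takes a point from camera to world coordinates). Camera axes: x right, y up, looking along -z (the intrinsics and any distortion apply to the point x, -y, -z); pixel columns grow to the right and rows downward; lengths in mm; the calibration is good to about 2 mm. A picture is of the moment at which its call begins. There is no depth.
- order.hand_in(): hands the job in; it is judged then, once.
Trained networks look in the newest picture that a camera, given by its name, has taken for a name from the list of things; names that differ only in an ending like _2 or _b are one class to them, and where a whole thing is asked for, a point or a joint stands for the part that bears it (a point fixed in the world has none). Each returns a list of dicts, best first, with "confidence" (0 to 1); they miss things now and then, are a little off and sometimes report something else, mostly with a low value. They report only what shows in the picture. A call takes as long as a camera call. They do not tell look-alikes from the thing itself.
- finder.find_in(label, camera): "box" ([left, top, width, height] as shares, 0 to 1, of the picture: columns of its width, rows of its height, round what is visible of it).
- finder.trace(label, camera): "mask" (420x560 bool, what is visible of it) and "box" ([left, top, width, height] as shares, 0 to 1, of the picture: columns of its width, rows of its height, round what is visible of it).
- finder.pinpoint(label, camera): "at" ([column, row] as shares, 0 to 1, of the picture: columns of its width, rows of its height: a listed point, or the origin of a listed thing).
The state is a dict: "time": time; "joint_pos": joint angles; "qd": joint speeds; "joint_efforts": joint torques, N m; "tool_pos": TCP position; "tcp_rot": TCP orientation; "ft_force": force on the tool from outside, world axes, zero at the start; "wrist_torque": the same for the moment, N m; "finger_gap": finger opening in mm; "grip_force": force on a finger pad.
Only numpy, scipy, OpenCV 4.12 (cv2) and the standard library are available. Lean on these libraries where they do the work, as an engineer would, in place of code of your own. Each camera call takes 0.05 s, during which the arm holds its last target. There are 200 camera calls.

TASK

Nest the three game-piece tubs into one stepped caddy, largest first: stand the middle-sized blue tub inside the large white tray, then stand the small yellow tub inside the blue one. Leave both upright with their floors fully down and the tray flat on the bamboo worktop, and leave the glass paperweight where it is.

Things in the scene. Friction and masses are not known exactly. Their poses are not given: they have to be found in the camera images.
- tray: Large tray: low, square, open-topped, white plastic, 100 x 100 mm, 40 mm high, walls and floor 3 mm (inside 94 x 94 mm), loose, 0.25 kg. Origin at the centre of its underside, x and y along its sides, z up; starts on the worktop (z = 0). Unlisted bystanders (pawn, block stack, flap organizer) are under 120 mm high: carry tubs with the underside over 130 mm. Each tub has finger room around it.
- middle_center (a point): Centre (half-way up) of the middle tub: square, open-topped, blue plastic, 64 x 64 mm, 68 mm high, walls and floor 3 mm (inside 58 x 58 mm), loose, 0.1 kg. x and y along its sides, z up; starts upright. Grasp it across two opposite outer sides within its top 28 mm: in the tray its rim stands 31 mm above the tray's rim. It fits the tray at any yaw when centred, 15 mm spare a side.
- small_center (a point): Centre (half-way up) of the small tub: square, tall, open-topped, yellow plastic, 36 x 36 mm, 92 mm high, walls and floor 3 mm, loose, 0.06 kg. x and y along its sides, z up; starts upright. Grasp it across two opposite outer sides within its top 24 mm: in the middle tub its rim stands 27 mm above the middle tub's rim. It fits the middle tub at any yaw when centred, 11 mm spare a side.
- paperweight: Bystander, to be left alone: a round green glass paperweight dome, 72 mm across, 36 mm high, 0.25 kg, standing on the worktop. Origin at the centre of its underside, z up.
Things that resemble listed ones, but are neither listed nor needed, are in the scene too. Of the things shaped like the part that bears middle_center, the blue one is meant.

How it is judged (in metres and radians):
On the way:
1. the middle tub stands in the tray while the small tub is still outside it (horizontal distance between middle_center and tray below 0.025 m and z of middle_center in the frame of tray below 0.045 m and angle between middle_center's own z axis and vertical below 0.175 rad and horizontal distance between small_center and middle_center above 0.05 m), for 0.2 s.
At the end, for the whole second after the job is handed in: The tray is flat on the worktop (within 6 degrees and 6 mm); the middle tub stands in it, down on its floor within 8 mm, centred within 25 mm and upright within 10 degrees; the small tub stands in the middle tub, down on its floor within 8 mm, centred within 20 mm and upright within 10 degrees (height (world z) of tray below 0.006 m and angle between tray's own z axis and vertical below 0.1 rad and horizontal distance between middle_center and tray below 0.025 m and z of middle_center in the frame of tray below 0.045 m and angle between each of middle_center, small_center's own z axis and vertical below 0.175 rad and horizontal distance between small_center and middle_center below 0.02 m and z of small_center in the frame of middle_center below 0.023 m); the robot touches nothing.
It fails at once if the glass paperweight is moved more than 25 mm (distance of paperweight from where it was at the start of the episode above 0.025 m).
It also fails if it takes over 64 s, if anything falls off the work surface, if the arm or the gripper's body presses on something with over 40 N, if the wrist force passes 120 N, or if a joint passes its speed limit or range.

## Working session

There is one attempt and no reset: what is moved stays moved. The work goes in short steps, Python scripts to look and compute and a tool call to move; the robot and the scene stay as the last step left them, time stands still between calls to the robot, and variables do not carry over. Pictures are saved under pics/ and viewed, at most 10 in all, crops included, and the job is handed in when it is done.

Besides the shell and the picture viewer there is one more tool, called after "Emit:" as a command line: name --argument value ..., lists and objects as JSON in quotes. send_rows: Moves the arm, as the interface text tells. Its arguments: {"type":"object","properties":{"steps":{"type":"array"},"fingers":{"type":"number"},"squeeze":{"type":"number"}},"required":["steps"]}

```bash
mkdir -p pics
cat > h.py <<'E'
import numpy as np, cv2
from bench import sense, snapshot, order, finder
def ray(s,px):
    K=s["K"];u=cv2.undistortPoints(np.array([[px]],float),np.array(K,float),np.array([s["k1"],0,0,0],float))[0,0]
    P=np.array(s["pose"]);d=P[:3,:3]@np.array([u[0],-u[1],-1]);return P[:3,3],d
def onz(s,px,z):
    o,d=ray(s,px);return o+d*(z-o[2])/d[2]
def proj(s,X):
    P=np.array(s["pose"]);c=P[:3,:3].T@(np.array(X)-P[:3,3])
    return cv2.projectPoints(np.array([[c[0],-c[1],-c[2]]]),np.zeros(3),np.zeros(3),np.array(s["K"],float),np.array([s["k1"],0,0,0.]))[0].ravel()
def save(s,n,crop=None,f=1):
    im=s["img"][...,::-1]
    if crop: a,b,c,d=crop; im=im[b:d,a:c]
    cv2.imwrite("pics/"+n,cv2.resize(im,None,fx=f,fy=f,interpolation=cv2.INTER_CUBIC))
E
python3 - <<'E'
from h import *
for c in("scene","top"):
    s=snapshot(c);save(s,c+"0.png",None,1.4)
    print(c,np.round(np.array(s["pose"]),2).tolist(),s["k1"])
    for l,z in(("tray",0),("middle_center",34),("small_center",46),("paperweight",0)):
        for r in finder.pinpoint(l,c):
            p=np.array(r["at"])*[560,420];print(l,round(r["confidence"],2),p.round(),onz(s,p,z).round())
        for r in finder.find_in(l,c): print('  box',round(r["confidence"],2),(np.array(r["box"])*[560,420,560,420]).round())
print(sense())
E
```

```text
scene [[-0.87, -0.41, 0.27, 818.93], [0.49, -0.73, 0.47, 504.54], [0.0, 0.54, 0.84, 919.86], [0.0, 0.0, 0.0, 1.0]] 0.047693094184201215
tray 0.83 [272. 216.] [549.  -1.   0.]
  box 0.65 [246. 184.  53.  55.]
middle_center 0.96 [314. 389.] [666. 360.  34.]
middle_center 0.93 [399. 342.] [489. 366.  34.]
middle_center 0.61 [254. 282.] [664. 134.  34.]
middle_center 0.55 [321. 312.] [581. 249.  34.]
  box 0.97 [374. 315.  47.  59.]
  box 0.86 [237. 262.  33.  42.]
  box 0.65 [290. 361.  49.  59.]
  box 0.61 [300. 287.  41.  50.]
small_center 0.74 [384. 273.] [436. 245.  46.]
  box 0.89 [371. 254.  33.  39.]
  box 0.53 [303. 288.  36.  49.]
paperweight 0.64 [262. 110.] [ 416. -293.   -0.]
  box 0.77 [253.  95.  31.  22.]
top [[0.02, 0.98, -0.18, 316.95], [-1.0, 0.02, -0.0, 28.53], [0.0, 0.18, 0.98, 1229.8], [0.0, 0.0, 0.0, 1.0]] -0.06580545786959247
tray 0.95 [287. 206.] [543.   4.   0.]
  box 0.88 [258. 176.  56.  56.]
middle_center 0.98 [135. 218.] [502. 364.  34.]
middle_center 0.96 [184. 185.] [585. 251.  34.]
middle_center 0.86 [233. 154.] [665. 136.  34.]
middle_center 0.58 [143. 1
[... 304 characters left out ...]
  25.  32.]
{'time': 0.9, 'joint_pos': array([-7.96626499e+01,  7.47084599e+00,  8.52650385e+01, -4.81999349e-04,
        8.72607153e+01, -4.89126127e+00]), 'qd': array([ 0.02023507, -0.0317969 ,  0.05547872,  0.03750122,  0.00618509,
        0.02921768]), 'joint_efforts': array([ 4.02180576e-04, -5.69310451e+01, -5.00869310e+01, -4.95950935e-04,
        9.31263712e-04,  9.55180724e-06]), 'tool_pos': array([ 157.64473841, -578.95062161,  231.32206359]), 'tcp_rot': array([1.79996653e+02, 7.69616831e-04, 1.52286344e+01]), 'ft_force': array([ 0.48375576, -0.60634703,  0.30605599]), 'wrist_torque': array([ 0.02513763, -0.06944359,  0.01034314]), 'grip_force': 0.0, 'finger_gap': 85.6156071697291}
```

View pics/scene0.png

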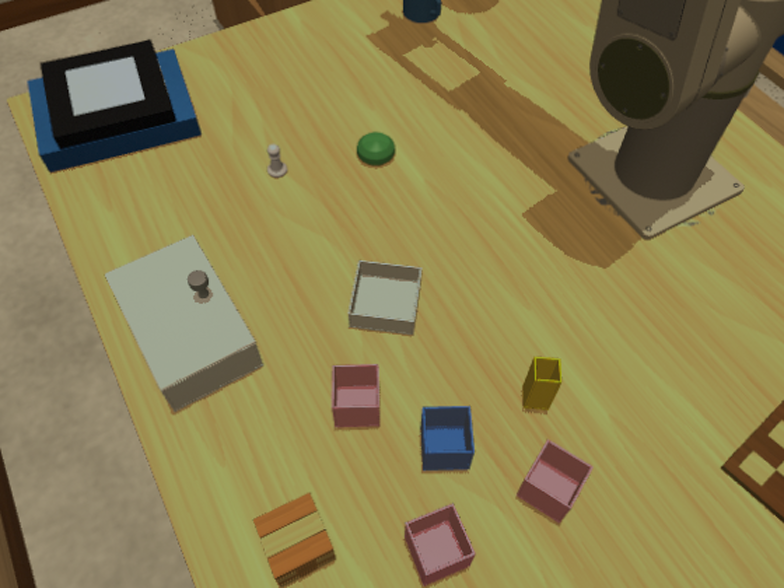

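View pics/top0.png

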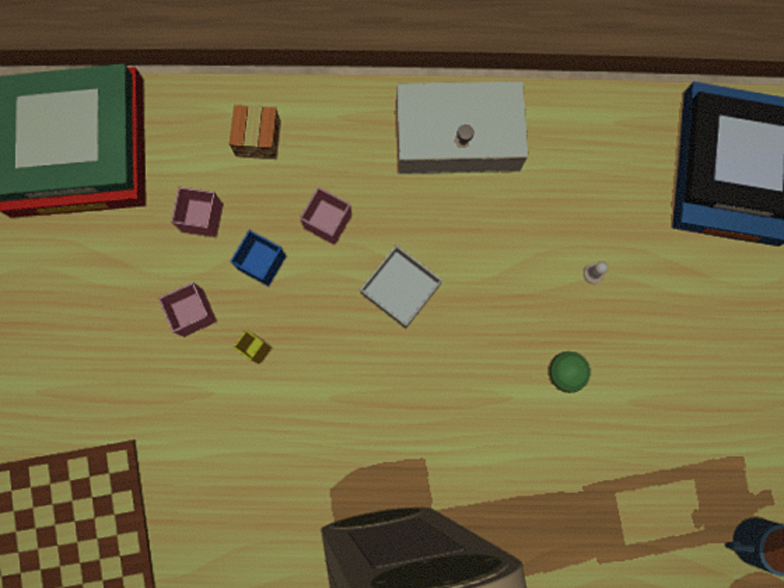

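The scene view shows four tubs of the same shape. Three are pink, at (254,282), (399,342) and (314,389), and one is blue at (321,312) in raw pixels. In the top view the blue one is at (184,185), and it is the one meant by colour. The yellow tub is at (182,244) top, the tray at (287,206) and the paperweight at (409,263). Next I fit poses to the silhouettes and make one crop to confirm.

```bash
cat >> h.py <<'E'
from scipy.optimize import minimize
def mask(s,l,cam,near):
    best=None
    for r in finder.trace(l,cam):
        m=np.array(r["mask"]);ys,xs=np.nonzero(m)
        if len(xs)<30: continue
        d=np.hypot(xs.mean()-near[0],ys.mean()-near[1])
        if d<20 and (best is None or d<best[0]): best=(d,m)
    return None if best is None else best[1]
def fit(views,w,h,p0,z0=0,verb=True):
    # silhouette fit by IoU of the box's hull at 4x scale
    def cost(p):
        c=0
        for s,m in views:
            a=np.radians(p[2]);R=np.array([[np.cos(a),-np.sin(a)],[np.sin(a),np.cos(a)]])
            pts=[proj(s,[*(R@np.array([i,j])*w/2+p[:2]),z]) for i in(-1,1) for j in(-1,1) for z in(z0,z0+h)]
            hull=cv2.convexHull((np.array(pts)*4+1.5).astype(np.float32))
            im=np.zeros((1680,2240),np.uint8);cv2.fillConvexPoly(im,np.round(hull*16).astype(int),1,shift=4)
            x,y,ww,hh=cv2.boundingRect(hull);sl=np.s_[max(y-80,0):y+hh+80,max(x-80,0):x+ww+80]
            M=cv2.resize(m.astype(np.uint8)*255,(2240,1680),interpolation=cv2.INTER_LINEAR)[sl]>127;B=im[sl]>0
            c+=1-(M&B).sum()/(M|B).sum()
        return c
    best=min((minimize(cost,[p0[0],p0[1],y],method="Nelder-Mead",options=dict(initial_simplex=[[p0[0],p0[1],y],[p0[0]+8,p0[1],y],[p0[0],p0[1]+8,y],[p0[0],p0[1],y+15]],maxiter=70)) for y in(10,40,70)),key=lambda r:r.fun)
    return best.x,best.fun
E
python3 - <<'E'
from h import *
S={}
for c in("scene","top"): S[c]=snapshot(c)
for l,w,h,p,n in(("tray",100,40,(546,2),((272,210),(286,205))),("middle_center",64,68,(583,250),((320,312),(184,184))),("small_center",36,92,(440,245),((387,274),(181,247)))):
    v=[]
    for c,q in zip(("scene","top"),n):
        m=mask(S[c],l,c,q)
        hsv=cv2.cvtColor(S[c]["img"],cv2.COLOR_RGB2HSV);H=hsv[...,0];box=np.zeros(H.shape,bool);box[q[1]-38:q[1]+38,q[0]-38:q[0]+38]=1
        if l=="middle_center": m=(H>95)&(H<135)&(hsv[...,1]>90)&box
        print(l,c,None if m is None else m.sum())
        if m is not None: v.append((S[c],m)); x,f=fit(v[-1:],w,h,p); print('  single',x.round(1),round(f,3))
    x,f=fit(v,w,h,p);print(l,x.round(1),round(f,3))
a=cv2.resize(S["scene"]["img"][230:360,270:450],None,fx=4,fy=4)[...,::-1];cv2.imwrite("pics/crop.png",a)
E
```

```text
tray scene 2303
  single [543.3   3.7  53.5] 0.03
tray top 1854
  single [544.7   6.1  53. ] 0.029
tray [543.9   5.2  53.5] 0.073
middle_center scene 761
  single [585.3 245.9  58.7] 0.547
middle_center top 872
  single [587.5 249.9  58.7] 0.107
middle_center [586.6 248.8  60.7] 0.664
small_center scene 825
  single [433.  248.   50.5] 0.056
small_center top 400
  single [434.4 249.9  54.8] 0.061
small_center [434.1 249.1  53.1] 0.14
```

View pics/crop.png

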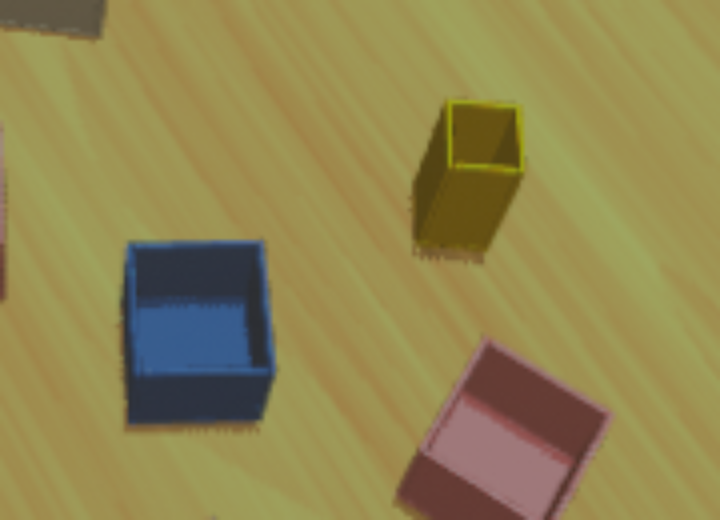

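The crop confirms it: the blue tub is the empty blue one left of centre at crop (200,330), yellow is upper right at (470,180), and the one bottom right is pink. Moving over the blue tub.

Emit:
send_rows --steps '[[[1,2,0],[0,0,0.05]],[[14.3,27.6,0],[0,0,0.76]],[[14.3,27.6,0],[0,0,0.76]],[[14.3,27.6,0],[0,0,0.76]],[[14.3,27.6,0],[0,0,0.76]],[[14.3,27.6,0],[0,0,0.76]],[[14.3,27.6,0],[0,0,0.76]],[[14.3,27.6,0],[0,0,0.76]]]' --fingers 0 --squeeze 30

```text
time: 2.3
tool_pos: [387.9, -133.0, 231.8]
tcp_rot: [179.9, -0.0, 58.8]
ft_force: [1.7, 0.1, 0.4]
finger_gap: 85.3
grip_force: 0.0
```

Run:
```python
from h import *
v=[]
for c,q in(("scene",(320,312)),("top",(184,184))):
    s=snapshot(c);m=mask(s,"middle_center",c,q);print(c,None if m is None else m.sum())
    if m is not None: v.append((s,m));x,f=fit(v[-1:],64,68,(585,250));print(x.round(1),round(f,3))
x,f=fit(v,64,68,(585,250));print(x.round(1),round(f,3))
print(sense()["tool_pos"],sense()["tcp_rot"])
```

```text
scene 1675
[586.2 248.2  61.3] 0.021
top 925
[588.7 249.9  58.6] 0.06
[586.8 248.3  61.4] 0.111
[ 387.66392984 -133.66477537  231.44585133] [1.79976946e+02 1.88426938e-02 5.90132690e+01]
```

Emit:
send_rows --steps '[[[6.64,12.76,0],[0,0,0.02]],[[6.64,12.76,0],[0,0,0.02]],[[6.64,12.76,0],[0,0,0.02]],[[6.64,12.76,0],[0,0,0.02]],[[6.64,12.76,0],[0,0,0.02]],[[6.64,12.76,0],[0,0,0.02]],[[6.64,12.76,0],[0,0,0.02]],[[6.64,12.76,0],[0,0,0.02]],[[6.64,12.76,-2],[0,0,0.02]],[[6.64,12.76,-4],[0,0,0.02]]]'

```text
time: 3.75
tool_pos: [588.1, 245.3, 111.1]
tcp_rot: [179.9, -0.1, 59.8]
ft_force: [0.7, 0.5, -0.5]
finger_gap: 85.6
grip_force: 0.0
```

Run:
```python
from h import *
s=snapshot("scene");save(s,"a.png",(220,180,420,380),3)
s=sense();print(s["tool_pos"],s["tcp_rot"],s["ft_force"])
```

```text
[582.14374061 243.30087671 100.13184326] [-179.57659607    0.53673458   59.75396789] [-3.52362666 -1.90700053 -8.25810195]
```

View pics/a.png

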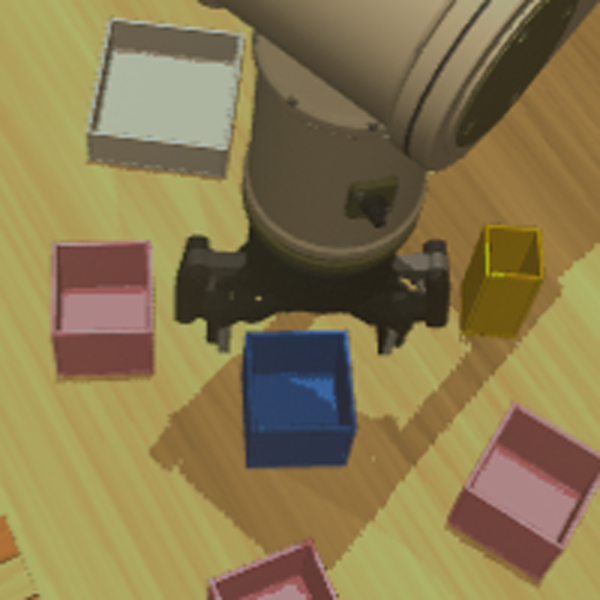

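The picture shows the open fingers at crop (215,330) and (390,335), straddling the blue tub at (300,395) but still high and a little behind it. The two pose readings differ, so I let the arm settle first.

Emit:
send_rows --steps '[[[0,0,0],[0,0,0]],[[0,0,0],[0,0,0]],[[0,0,0],[0,0,0]],[[0,0,0],[0,0,0]]]'

```text
time: 4.3
tool_pos: [587.7, 248.3, 113.6]
tcp_rot: [179.9, -0.1, 59.9]
ft_force: [-0.4, 0.1, -0.2]
finger_gap: 85.5
grip_force: 0.0
```

Emit:
send_rows --steps '[[[0,0,-0.5],[0,0,0]],[[0,0,-1.0],[0,0,0]],[[0,0,-1.5],[0,0,0]],[[0,0,-2.0],[0,0,0]],[[0,0,-2.4],[0,0,0]],[[0,0,-2.65],[0,0,0]],[[0,0,-2.65],[0,0,0]],[[0,0,-2.65],[0,0,0]]]'

```text
time: 5.3
tool_pos: [587.0, 248.2, 32.5]
tcp_rot: [180.0, -0.0, 59.9]
ft_force: [-0.1, 0.1, 0.2]
finger_gap: 85.5
grip_force: 0.0
```

Emit:
send_rows --steps '[[[0,0,0],[0,0,0]],[[0,0,0],[0,0,0]],[[0,0,0],[0,0,0]],[[0,0,0],[0,0,0]],[[0,0,0],[0,0,0]],[[0,0,0],[0,0,0]],[[0,0,0],[0,0,0]]]' --fingers 1 --squeeze 30

```text
time: 6.18
tool_pos: [587.1, 248.3, 32.8]
tcp_rot: [179.9, -0.1, 59.9]
ft_force: [-1.3, -0.2, 6.3]
finger_gap: 64.0
grip_force: 33.4
```

Emit:
send_rows --steps '[[[0,0,0.3],[0,0,0]],[[0,0,0.9],[0,0,0]],[[0,0,1.7],[0,0,0]],[[0,0,2.6],[0,0,0]],[[0,0,3.5],[0,0,0]],[[0,0,4.3],[0,0,0]],[[0,0,4.8],[0,0,0]],[[0,0,5.0],[0,0,0]],[[0,0,5.0],[0,0,0]],[[0,0,5.0],[0,0,0]]]'

```text
time: 7.42
tool_pos: [585.8, 247.8, 180.4]
tcp_rot: [-179.9, 0.1, 59.9]
ft_force: [-0.4, 0.3, -1.1]
finger_gap: 63.8
grip_force: 33.0
```

Emit:
send_rows --steps '[[[-0.1,-0.4,0],[0,0,0]],[[-0.25,-1.4,0],[0,0,0]],[[-0.45,-2.6,0],[0,0,0]],[[-0.7,-4.0,0],[0,0,0]],[[-0.95,-5.4,0],[0,0,0]],[[-1.2,-6.7,0],[0,0,0]],[[-1.35,-7.6,0],[0,0,0]],[[-1.43,-8.1,0],[0,0,0]],[[-1.43,-8.1,0],[0,0,0]],[[-1.43,-8.1,0],[0,0,0]]]'

```text
time: 8.68
tool_pos: [543.6, 5.7, 181.7]
tcp_rot: [-180.0, -0.0, 59.9]
ft_force: [0.3, 0.2, -0.9]
finger_gap: 63.9
grip_force: 33.0
```

Emit:
send_rows --steps '[[[0,0,0],[0,0,0]],[[0,0,0],[0,0,0]],[[0,0,0],[0,0,0]]]'

```text
time: 9.05
tool_pos: [543.6, 5.4, 181.8]
tcp_rot: [-180.0, 0.0, 60.0]
ft_force: [0.7, 0.2, -1.2]
finger_gap: 63.8
grip_force: 33.0
```

Run:
```python
from h import *
s=snapshot("scene");t=sense();print(t["tool_pos"],t["tcp_rot"],t["ft_force"])
save(s,"b.png",(190,100,350,260),3.5)
m=mask(s,"tray","scene",(272,210));print(m is not None and m.sum())
for r in finder.pinpoint("middle_center","scene"): print(r["confidence"],onz(s,np.array(r["at"])*[560,420],34+t["tool_pos"][2]-32.8).round(1))
```

```text
[543.56165698   5.33965301 181.74209101] [-1.79994254e+02  2.96174842e-03  5.99519613e+01] [-0.66093279 -0.34007745 -0.70337301]
2161
0.97 [691.3 198.6 182.9]
0.96 [689.2 383.  182.9]
0.93 [543.4   4.6 182.9]
0.81 [546.2 389.8 182.9]
```

View pics/b.png

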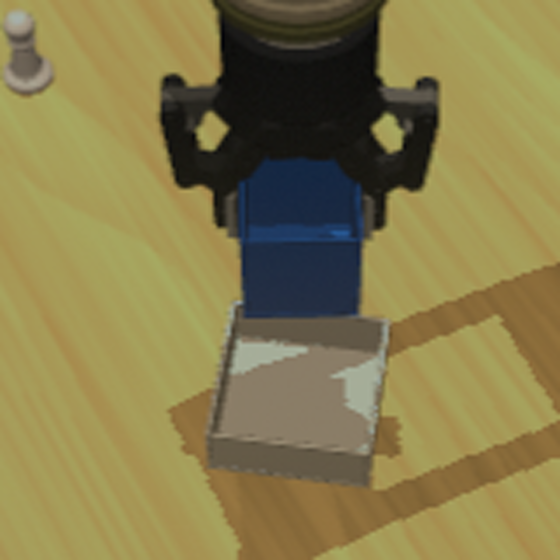

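The picture shows the blue tub held level at crop (300,240), directly above the tray at (300,400). The measured centre is (543,5), which agrees with the tray. Lowering.

Emit:
send_rows --steps '[[[0,0,-0.4],[0,0,0]],[[0,0,-1.2],[0,0,0]],[[0,0,-2.0],[0,0,0]],[[0,0,-2.8],[0,0,0]],[[0,0,-3.5],[0,0,0]],[[0,0,-4.1],[0,0,0]],[[0,0,-4.5],[0,0,0]],[[0,0,-4.75],[0,0,0]],[[0,0,-4.83],[0,0,0]],[[0,0,-4.83],[0,0,0]]]'

```text
time: 10.45
tool_pos: [543.9, 5.0, 37.3]
tcp_rot: [180.0, -0.0, 59.9]
ft_force: [0.2, 0.3, -0.4]
finger_gap: 64.1
grip_force: 33.0
```

Emit:
send_rows --steps '[[[0,0,0],[0,0,0]],[[0,0,0],[0,0,0]],[[0,0,0],[0,0,0]]]'

```text
time: 10.82
tool_pos: [543.7, 5.0, 37.2]
tcp_rot: [180.0, -0.0, 59.9]
ft_force: [0.8, 0.1, -1.5]
finger_gap: 63.9
grip_force: 33.0
```

Open, then rise.

Emit:
send_rows --steps '[[[0,0,-0.03],[0,0,0]],[[0,0,-0.03],[0,0,0]],[[0,0,-0.03],[0,0,0]],[[0,0,-0.03],[0,0,0]],[[0,0,-0.03],[0,0,0]],[[0,0,-0.03],[0,0,0]]]' --fingers 0

```text
time: 11.58
tool_pos: [543.6, 5.0, 36.0]
tcp_rot: [180.0, -0.0, 59.9]
ft_force: [-0.1, -0.5, -0.3]
finger_gap: 85.6
grip_force: 0.0
```

Emit:
send_rows --steps '[[[0,0,0.3],[0,0,0]],[[0,0,0.9],[0,0,0]],[[0,0,1.7],[0,0,0]],[[0,0,2.6],[0,0,0]],[[0,0,3.5],[0,0,0]],[[0,0,4.4],[0,0,0]],[[0,0,5.2],[0,0,0]],[[0,0,5.8],[0,0,0]],[[0,0,6.0],[0,0,0]],[[0,0,6.0],[0,0,0]]]'

```text
time: 12.82
tool_pos: [543.6, 5.0, 216.1]
tcp_rot: [180.0, -0.0, 59.9]
ft_force: [0.3, -0.0, 0.3]
finger_gap: 85.4
grip_force: 0.0
```

Run:
```python
from h import *
for c,q in(("scene",(272,205)),("top",(287,205))):
    s=snapshot(c)
    if c=="scene": save(s,"c.png",(190,120,430,300),3.2)
    for l,z in(("tray",0),("middle_center",37),("small_center",46)):
        print(c,l,[(round(r["confidence"],2),onz(s,np.array(r["at"])*[560,420],z).round(1)[:2].tolist()) for r in finder.pinpoint(l,c)])
t=sense();print(t["tool_pos"],t["tcp_rot"],t["joint_pos"].round(1))
```

```text
scene tray [(0.96, [548.6, 1.1])]
scene middle_center [(0.94, [489.2, 363.1]), (0.94, [665.5, 357.2]), (0.89, [666.8, 140.3]), (0.81, [546.1, 1.1])]
scene small_center [(0.6, [436.4, 245.1])]
top tray [(0.71, [542.9, 5.7])]
top middle_center [(0.7, [546.5, 1.3]), (0.68, [664.1, 139.7]), (0.6, [670.6, 354.2]), (0.56, [499.5, 371.6])]
top small_center [(0.83, [441.4, 255.0])]
[543.29864283   5.06742738 215.43912638] [-1.79951309e+02  2.21465987e-02  5.99222037e+01] [-4.9 -0.8 95.5  0.  85.3 25.2]
```

View pics/c.png

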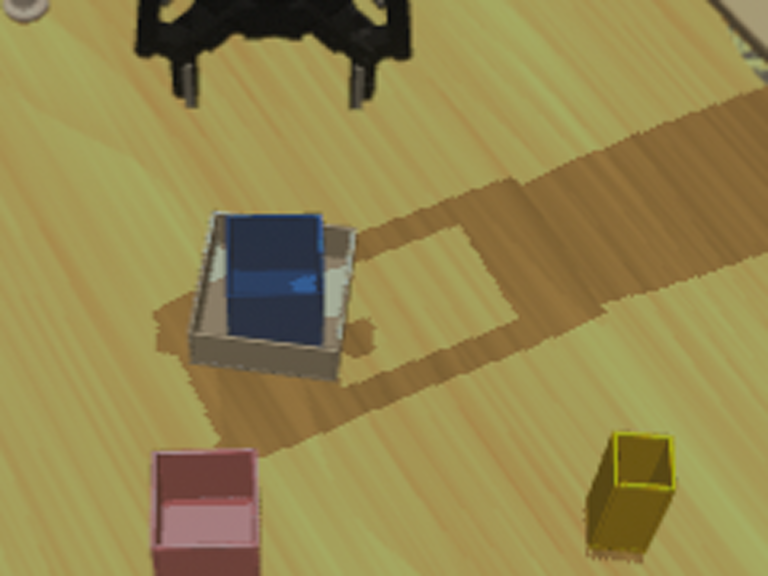

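The picture shows the blue tub standing inside the tray at crop (275,280) with the tray intact. The yellow tub is at (630,495) and the gripper is clear. Next I check the tub's height by projecting its rim, and fit the yellow tub for the second and last time.

Run:
```python
from h import *
v=[]
for c,q in(("scene",(387,274)),("top",(181,247))):
    s=snapshot(c);m=mask(s,"small_center",c,q)
    if m is not None: v.append((s,m));print(c,[(x.round(1),round(f,3)) for x,f in[fit(v[-1:],36,92,(434,249))]])
    b=mask(s,"middle_center",c,(274,208) if c=="scene" else (287,205))
    if b is not None:
        ys,xs=np.nonzero(b);print('blue extents',xs.min(),xs.max(),ys.min(),ys.max())
        for z in(71,90):
            P=np.array([proj(s,[543.5+45.25*np.cos(a),5+45.25*np.sin(a),z]) for a in np.radians(60+45+90*np.arange(4))]);print(z,P.min(0).round(1),P.max(0).round(1))
print(fit(v,36,92,(434,249)))
```

```text
blue extents 260 291 187 227
71 [259.5 186.3] [290.8 212.2]
90 [259.2 181.1] [291.  207.2]
top [(array([434.5, 249.2,  55.3]), np.float64(0.059))]
blue extents 276 304 191 222
71 [267.7 182.1] [305.7 219.4]
90 [267.6 180.2] [306.2 218.1]
(array([434.52165637, 249.16647087,  55.33287683]), np.float64(0.0588798468166587))
```

The blue tub is fully down: its rim matches z = 71. Going to the yellow tub.

Emit:
send_rows --steps '[[[-0.2,0.4,0],[0,0,0]],[[-0.6,1.4,0],[0,0,-0.02]],[[-1.2,2.7,0],[0,0,-0.04]],[[-1.9,4.2,0],[0,0,-0.06]],[[-2.6,5.7,0],[0,0,-0.08]],[[-3.2,7.0,0],[0,0,-0.1]],[[-3.5,7.8,0],[0,0,-0.11]],[[-3.64,8.13,-0.5],[0,0,-0.11]],[[-3.64,8.13,-1.5],[0,0,-0.11]],[[-3.64,8.13,-2.3],[0,0,-0.11]]]'

```text
time: 14.78
tool_pos: [433.5, 248.4, 144.7]
tcp_rot: [-180.0, 0.1, 53.6]
ft_force: [0.1, -0.4, -0.1]
finger_gap: 85.2
grip_force: 0.0
```

Emit:
send_rows --steps '[[[0,0,-0.2],[0,0,0]],[[0,0,-0.2],[0,0,0]],[[0,0,-0.2],[0,0,0]],[[0,0,-0.2],[0,0,0]]]'

```text
time: 15.28
tool_pos: [435.1, 249.1, 142.1]
tcp_rot: [179.9, -0.1, 53.6]
ft_force: [-0.6, 0.4, 0.4]
finger_gap: 85.3
grip_force: 0.0
```

Run:
```python
from h import *
s=snapshot("scene");save(s,"d.png",(310,170,470,310),4)
t=sense();print(t["tool_pos"],t["tcp_rot"])
```

```text
[434.95910871 249.10976089 141.94487048] [ 1.79952631e+02 -8.13175474e-02  5.36103387e+01]
```

View pics/d.png

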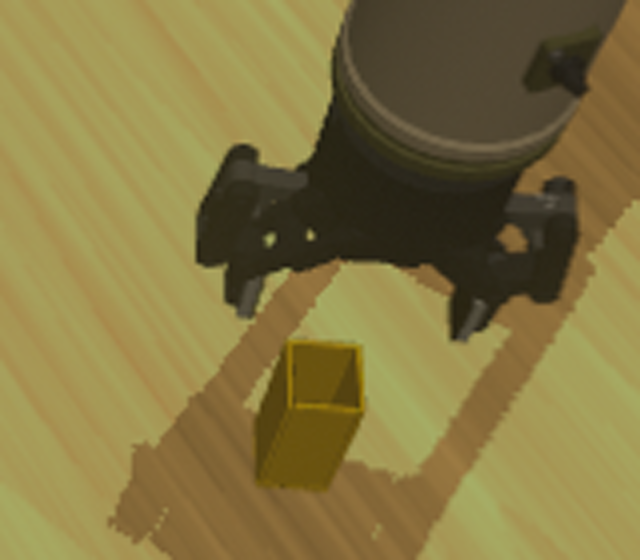

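The picture shows the yellow rim at crop (325,375) and the fingertips at (245,305) and (465,330). Projected down, they straddle it centrally. Descending.

Emit:
send_rows --steps '[[[0,0,-0.5],[0,0,0]],[[0,0,-1.0],[0,0,0]],[[0,0,-1.5],[0,0,0]],[[0,0,-2.0],[0,0,0]],[[0,0,-2.4],[0,0,0]],[[0,0,-2.63],[0,0,0]],[[0,0,-2.63],[0,0,0]],[[0,0,-2.63],[0,0,0]]]'

```text
time: 16.32
tool_pos: [434.8, 249.1, 62.6]
tcp_rot: [180.0, -0.0, 53.6]
ft_force: [-0.8, 0.3, 0.7]
finger_gap: 85.6
grip_force: 0.0
```

Emit:
send_rows --steps '[[[0,0,0],[0,0,0]],[[0,0,0],[0,0,0]],[[0,0,0],[0,0,0]],[[0,0,0],[0,0,0]],[[0,0,0],[0,0,0]],[[0,0,0],[0,0,0]],[[0,0,0],[0,0,0]],[[0,0,0],[0,0,0]]]' --fingers 1 --squeeze 25

```text
time: 17.32
tool_pos: [434.5, 249.0, 62.3]
tcp_rot: [180.0, -0.0, 53.6]
ft_force: [-0.4, 0.6, 5.5]
finger_gap: 35.9
grip_force: 29.4
```

Emit:
send_rows --steps '[[[0,0,0.3],[0,0,0]],[[0,0,0.9],[0,0,0]],[[0,0,1.7],[0,0,0]],[[0,0,2.6],[0,0,0]],[[0,0,3.5],[0,0,0]],[[0,0,4.3],[0,0,0]],[[0,0,4.8],[0,0,0]],[[0,0,5.0],[0,0,0]],[[0,0,5.0],[0,0,0]],[[0,0,5.0],[0,0,0]]]'

```text
time: 18.58
tool_pos: [433.8, 248.6, 210.9]
tcp_rot: [-179.9, 0.1, 53.6]
ft_force: [-1.1, 0.3, -0.9]
finger_gap: 35.8
grip_force: 29.0
```

Emit:
send_rows --steps '[[[0.2,-0.4,0],[0,0,0.01]],[[0.6,-1.4,0],[0,0,0.02]],[[1.2,-2.6,0],[0,0,0.04]],[[1.8,-4.0,0],[0,0,0.06]],[[2.4,-5.4,0],[0,0,0.08]],[[3.0,-6.7,0],[0,0,0.1]],[[3.4,-7.6,0],[0,0,0.11]],[[3.63,-8.13,0],[0,0,0.11]],[[3.63,-8.13,0],[0,0,0.11]],[[3.63,-8.13,0],[0,0,0.11]]]'

```text
time: 19.82
tool_pos: [542.9, 5.8, 211.9]
tcp_rot: [-180.0, -0.0, 59.9]
ft_force: [-0.1, -1.2, -0.5]
finger_gap: 35.6
grip_force: 29.0
```

Emit:
send_rows --steps '[[[0,0,0],[0,0,0]],[[0,0,0],[0,0,0]],[[0,0,0],[0,0,0]]]'

```text
time: 20.2
tool_pos: [543.2, 5.5, 212.2]
tcp_rot: [180.0, -0.0, 60.0]
ft_force: [0.2, -0.7, -0.4]
finger_gap: 35.7
grip_force: 29.0
```

Run:
```python
from h import *
s=snapshot("scene");t=sense();print(t["tool_pos"],t["tcp_rot"],t["finger_gap"])
save(s,"e.png",(190,80,350,250),3.3)
dz=t["tool_pos"][2]-62.3
for r in finder.pinpoint("small_center","scene"): print(r["confidence"],onz(s,np.array(r["at"])*[560,420],46+dz).round(1))
m=mask(s,"small_center","scene",proj(s,[543.5,5,46+dz]))
if m is not None: print(fit([(s,m)],36,92,(543,5),dz))
```

```text
[543.20879755   5.3648869  212.18408545] [ 1.79993673e+02 -4.46508759e-03  5.99534987e+01] 35.47910033127397
(array([542.02198071,   4.44708237,  61.82537823]), np.float64(0.06598021948245492))
```

View pics/e.png

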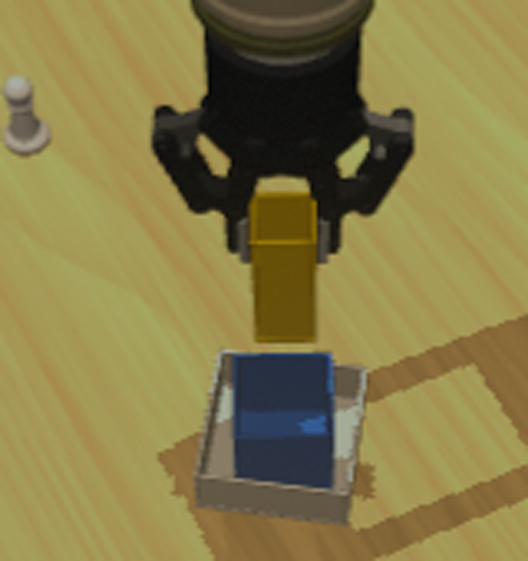

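The yellow tub at crop (285,265) hangs upright above the blue one at (285,420). The fit gives (542,4) against a target of (543.5,5), so it is within tolerance. Lowering.

Emit:
send_rows --steps '[[[0.03,0,-0.4],[0,0,0]],[[0.03,0,-1.2],[0,0,0]],[[0.03,0,-2.0],[0,0,0]],[[0.03,0,-2.8],[0,0,0]],[[0.03,0,-3.4],[0,0,0]],[[0.03,0,-4.0],[0,0,0]],[[0.03,0,-4.4],[0,0,0]],[[0.03,0,-4.65],[0,0,0]],[[0.03,0,-4.74],[0,0,0]],[[0.03,0,-4.74],[0,0,0]]]'

```text
time: 21.6
tool_pos: [544.5, 5.0, 70.3]
tcp_rot: [180.0, -0.0, 59.9]
ft_force: [-0.3, -0.8, -0.6]
finger_gap: 35.9
grip_force: 29.0
```

Emit:
send_rows --steps '[[[0,0,0],[0,0,0]],[[0,0,0],[0,0,0]],[[0,0,0],[0,0,0]]]'

```text
time: 21.98
tool_pos: [544.3, 5.0, 70.2]
tcp_rot: [180.0, -0.0, 59.9]
ft_force: [-0.0, 0.5, -0.6]
finger_gap: 35.4
grip_force: 29.0
```

Emit:
send_rows --steps '[[[0,0,-0.03],[0,0,0]],[[0,0,-0.03],[0,0,0]],[[0,0,-0.03],[0,0,0]],[[0,0,-0.03],[0,0,0]],[[0,0,-0.03],[0,0,0]],[[0,0,-0.03],[0,0,0]],[[0,0,-0.03],[0,0,0]],[[0,0,-0.03],[0,0,0]]]' --fingers 0

```text
time: 22.98
tool_pos: [544.1, 5.0, 69.0]
tcp_rot: [-180.0, -0.0, 59.9]
ft_force: [0.6, 0.1, -0.4]
finger_gap: 85.3
grip_force: 0.0
```

Emit:
send_rows --steps '[[[0,0,0.3],[0,0,0]],[[0,0,0.9],[0,0,0]],[[0,0,1.7],[0,0,0]],[[0,0,2.6],[0,0,0]],[[0,0,3.5],[0,0,0]],[[0,0,4.4],[0,0,0]],[[0,0,5.2],[0,0,0]],[[0,0,5.8],[0,0,0]],[[0,0,6.0],[0,0,0]],[[0,0,6.0],[0,0,0]]]'

```text
time: 24.22
tool_pos: [544.2, 5.0, 249.1]
tcp_rot: [180.0, -0.0, 59.9]
ft_force: [-0.1, 0.0, -0.6]
finger_gap: 85.4
grip_force: 0.0
```

Run:
```python
from h import *
s=snapshot("scene");save(s,"f.png",(190,100,350,260),3.5)
for z in(98,110): print(z,[((proj(s,[543.5+25.5*np.cos(a),5+25.5*np.sin(a),z])-[190,100])*3.5).round() for a in np.radians(105+90*np.arange(4))])
m=mask(s,"small_center","scene",proj(s,[543.5,5,52]))
if m is not None:
    ys,xs=np.nonzero(m);print((xs.min(),xs.max(),ys.min(),ys.max()))
print(sense()["tool_pos"])
```

```text
98 [array([330., 347.]), array([330., 296.]), array([268., 295.]), array([267., 346.])]
110 [array([330., 335.]), array([330., 284.]), array([268., 283.]), array([267., 334.])]
(np.int64(267), np.int64(284), np.int64(185), np.int64(209))
[543.60414375   5.07112601 247.83472557]
```

View pics/f.png

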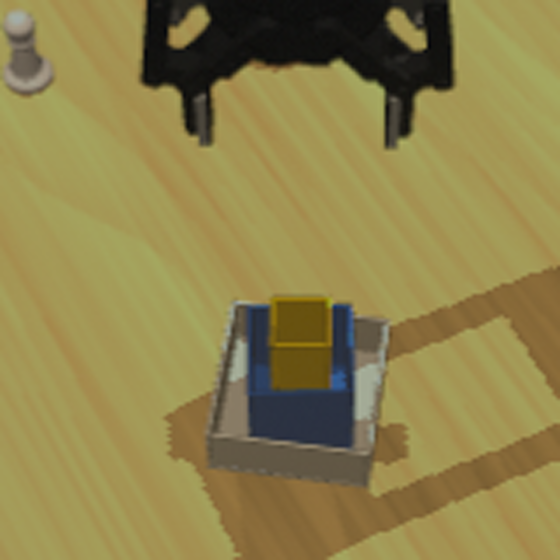

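The yellow tub stands upright in the blue one, and the blue one in the tray. The yellow rim spans crop (270,296) to (330,346), which matches the z = 98 prediction, so it is fully down. The gripper is clear, so I hand in.

```bash
python3 -c "
from bench import order
print(order.hand_in())"
```

```text
the job is handed in; nothing more can be done
None
```

The blue tub stands in the white tray and the yellow tub stands in the blue one, both upright and fully down in the last picture; I never went near the paperweight, and the job was handed in at about 24 s (no verdict was returned).

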